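# Mirror the seasoning row into the other rack

## Task

The cook on the other side of the counter wants the seasonings laid out the other way round: move all four (shaker, jar, pepper mill, tin) from the full rack into the empty one in reverse order, so that the one at the left end of the old row stands at the right end of the new row, and so on along the row. Stand each upright on the floor of its own cell, set down rather than dropped, and never tip one over.

Things in the scene. Friction and masses are not known exactly. Their poses are not given: they have to be found in the camera images.
- old_rack: the full rack: steel, 86 x 332 mm, fixed on the counter, a row of four square cells along its own y axis, centres at y = -120, -40, 40, 120 mm, x = 0. Cell walls reach 13 mm above the counter; 25 mm high end plates at y = +-164 mm. Origin: centre of its underside, on the counter. Its y axis points to the robot's left (world y, within 0.15 rad)
- new_rack: the empty rack, like the old one and fixed, about 180 mm nearer or farther: four cells 74 mm square inside along its own y axis, centres at y = -120, -40, 40, 120 mm, x = 0; cell floors 6 mm, walls 13 mm above the counter; 25 mm high end plates at y = +-164 mm. Origin: centre of its underside, on the counter. Its y axis points to the robot's left (world y, within 0.15 rad)
- shaker_mid (a point): centre, half-way up, of the steel seasoning shaker: an upright cylinder 48 mm across with a pierced dome lid (51 mm across from 62 to 70 mm up), 84 mm tall, about 0.18 kg, loose; its z axis is up when it stands
- jar_mid (a point): centre, half-way up, of the glass spice jar: an upright cylinder 52 mm across for its lower 56 mm, flat black cap 49 mm across, 78 mm tall, about 0.22 kg, loose; z axis up when it stands
- mill_mid (a point): centre, half-way up, of the wooden pepper mill: an upright cylinder 46 mm across for its lower 60 mm, tapered head with a small steel ball on top, 92 mm tall, about 0.17 kg, loose; z axis up when it stands
- tin_mid (a point): centre, half-way up, of the low steel spice tin: an upright cylinder 56 mm across (lid rim 57 mm, from 46 to 54 mm up) with a black lid knob 12 mm across, 64 mm tall with the knob, about 0.20 kg, loose; z axis up when it stands
- cell_shaker: one of the four separate, identical shallow square steel cells fixed in the old rack, 80 x 80 mm outside, 74 mm inside, wall 10 mm high, floor 3 mm thick; the shaker starts in this cell. It shows only where in the row that thing started and never moves. Origin: centre of its underside, which is 3 mm above the counter; axes parallel to the old rack's
- cell_jar: one of the four separate, identical shallow square steel cells fixed in the old rack, 80 x 80 mm outside, 74 mm inside, wall 10 mm high, floor 3 mm thick; the jar starts in this cell. It shows only where in the row that thing started and never moves. Origin: centre of its underside, which is 3 mm above the counter; axes parallel to the old rack's
- cell_mill: one of the four separate, identical shallow square steel cells fixed in the old rack, 80 x 80 mm outside, 74 mm inside, wall 10 mm high, floor 3 mm thick; the mill starts in this cell. It shows only where in the row that thing started and never moves. Origin: centre of its underside, which is 3 mm above the counter; axes parallel to the old rack's
- cell_tin: one of the four separate, identical shallow square steel cells fixed in the old rack, 80 x 80 mm outside, 74 mm inside, wall 10 mm high, floor 3 mm thick; the tin starts in this cell. It shows only where in the row that thing started and never moves. Origin: centre of its underside, which is 3 mm above the counter; axes parallel to the old rack's
There are look-alikes about, which are no part of the job. What is shaped like the cell_mill but pink or yellow is not meant.

How it is judged:
At the end, for the whole second after the job is handed in: Each thing stands in the new rack in the mirrored cell (started at y in the old rack: now in the cell at -y of the new one), centre within 18 mm of the cell centre along each rack axis and 5 mm of standing height, upright within 0.12 rad, still (under 0.02 m/s) (((y of cell_shaker in the frame of old_rack between -0.14 and -0.1 m and y of shaker_mid in the frame of new_rack between 0.102 and 0.138 m) or (y of cell_shaker in the frame of old_rack between -0.06 and -0.02 m and y of shaker_mid in the frame of new_rack between 0.022 and 0.058 m) or (y of cell_shaker in the frame of old_rack between 0.02 and 0.06 m and y of shaker_mid in the frame of new_rack between -0.058 and -0.022 m) or (y of cell_shaker in the frame of old_rack between 0.1 and 0.14 m and y of shaker_mid in the frame of new_rack between -0.138 and -0.102 m)) and x of shaker_mid in the frame of new_rack between -0.018 and 0.018 m and z of shaker_mid in the frame of new_rack between 0.043 and 0.053 m and angle between each of shaker_mid, jar_mid, mill_mid, tin_mid's own z axis and vertical below 0.12 rad and linear speed of each of shaker, jar, mill, tin below 0.02 m/s and ((y of cell_jar in the frame of old_rack between -0.14 and -0.1 m and y of jar_mid in the frame of new_rack between 0.102 and 0.138 m) or (y of cell_jar in the frame of old_rack between -0.06 and -0.02 m and y of jar_mid in the frame of new_rack between 0.022 and 0.058 m) or (y of cell_jar in the frame of old_rack between 0.02 and 0.06 m and y of jar_mid in the frame of new_rack between -0.058 and -0.022 m) or (y of cell_jar in the frame of old_rack between 0.1 and 0.14 m and y of jar_mid in the frame of new_rack between -0.138 and -0.102 m)) and x of jar_mid in the frame of new_rack between -0.018 and 0.018 m and z of jar_mid in the frame of new_rack between 0.04 and 0.05 m and ((y of cell_mill in the frame of old_rack between -0.14 and -0.1 m and y of mill_mid in the frame of new_rack between 0.102 and 0.138 m) or (y of cell_mill in the frame of old_rack between -0.06 and -0.02 m and y of mill_mid in the frame of new_rack between 0.022 and 0.058 m) or (y of cell_mill in the frame of old_rack between 0.02 and 0.06 m and y of mill_mid in the frame of new_rack between -0.058 and -0.022 m) or (y of cell_mill in the frame of old_rack between 0.1 and 0.14 m and y of mill_mid in the frame of new_rack between -0.138 and -0.102 m)) and x of mill_mid in the frame of new_rack between -0.018 and 0.018 m and z of mill_mid in the frame of new_rack between 0.047 and 0.057 m and ((y of cell_tin in the frame of old_rack between -0.14 and -0.1 m and y of tin_mid in the frame of new_rack between 0.102 and 0.138 m) or (y of cell_tin in the frame of old_rack between -0.06 and -0.02 m and y of tin_mid in the frame of new_rack between 0.022 and 0.058 m) or (y of cell_tin in the frame of old_rack between 0.02 and 0.06 m and y of tin_mid in the frame of new_rack between -0.058 and -0.022 m) or (y of cell_tin in the frame of old_rack between 0.1 and 0.14 m and y of tin_mid in the frame of new_rack between -0.138 and -0.102 m)) and x of tin_mid in the frame of new_rack between -0.018 and 0.018 m and z of tin_mid in the frame of new_rack between 0.033 and 0.043 m); the robot touches nothing.
It fails at once if one of the four things tipped over (more than 0.7 rad) (angle between any of shaker_mid, jar_mid, mill_mid, tin_mid's own z axis and vertical above 0.7 rad).
It fails at once if one of the four things dropped or thrown (faster than 0.6 m/s while nothing touches it) ((contact force between shaker and anything else below 0.02 N and linear speed of shaker above 0.6 m/s) or (contact force between jar and anything else below 0.02 N and linear speed of jar above 0.6 m/s) or (contact force between mill and anything else below 0.02 N and linear speed of mill above 0.6 m/s) or (contact force between tin and anything else below 0.02 N and linear speed of tin above 0.6 m/s)).
It also fails if it takes over 96 s, if anything falls off the work surface, if the arm or the gripper's body presses on something with over 40 N, if the wrist force passes 120 N, or if a joint passes its speed limit or range.

## Robot

A 6-joint arm with a two-finger parallel gripper is mounted at the origin on the work surface. World frame = base frame: x ahead of the robot, y to its left, z up, the work surface at z = 0. Lengths are in m, angles in rad, forces in N, time in s.
With the tool pointing down it reaches from about 0.4 to 0.925 m from the base axis. Payload 12.5 kg.
Tool frame: the origin (TCP) lies on the centre line of the jaws, within the pads' length; the fingertips stand arm.tip_reach ahead of it and the grasp point (between the pads) lies 11 mm behind it (arm.tip_reach is the distance from the TCP to the fingertips, in m); y points along the fingers, z is the direction in which the jaws open and shut, and the axes are right-handed (so a half turn about y gives the same grasp; the last joint's range is limited). The gripper opens to 95 mm and grips with 3 to 60 N. Pads are 20 mm wide; open, the fingers measure 119 mm over their backs; the gripper's body (75 mm by 180 mm) begins 59 mm behind the grasp point.
Start: joints at [1.235, 0.491, 1.559, -0, 1.092, -0.106], TCP at [0.142, 0.609, 0.191] pointing down, gripper open.
Joint ranges: [-3.1, 3.1], [-0.84, 2.19], [0.05, 2.79], [-1.13, 4.28], [0.06, 2.93], [-2.69, 2.69]. Speed limits (rad/s): [2.22, 2.22, 2.79, 3.14, 3.14, 3.14].

## Interface

Orientations are given as a unit quaternion [w, x, y, z].
In Python, from cell import arm, cams, hand_in gives the robot as it stands.
- The arm moves only by the tool drive_tool, never from a script. Its argument "commands" is a list of rows, each a list of 4 numbers: the shift along the tool's x, y, z scaled (see below), then the turn about the tool's y scaled (see below). In form: [[dx, dy, dz, turn], ...]. A call has 1 to 12 rows; each row shifts and turns the commanded pose from where the row before left it, along the tool's axes as they then stand; what a row does not reach is not made up. The controller multiplies each number of a shift by 50 mm and each number of a turn by 8 degrees. A row lasts 1/10 s, in which the tool goes at most 50 mm and 8.59 degrees, less where a joint would pass 70% of its speed; a pose out of reach is approached as far as the arm can. A call with a number of a shift or a turn outside -1 to 1 is refused whole. A call with a gripper value outside its range is refused whole. "grip" is the gripper command: -1 is fully open, 1 is shut, values between are in proportion, set as the call begins (left out, the last holds). The fingers move at their own pace and stop on an object; the grip force is fixed at half the most. Time passes only in rows, so rows that do not move let the fingers close. It gives the time, the measured TCP pose, the force and the opening at its end, in the units of the state.
- arm.sense(): the state, without advancing time (a new reading comes with each control period).
- cams.snapshot(name): name is "scene" or "top" or "wrist"; returns the picture (384x512x3 uint8, blue, green, red); there is no depth.
- cams.get_calibration(name): a dict with "fx", "fy", "cx", "cy" (pixels), "k1" (the pictures are not rectified: a ray, as slopes to the right and down, at radius r is drawn at 1 + k1 r^2 times it, then the intrinsics apply), "camera_from_world" (4x4, takes a point from world to camera coordinates); the wrist camera has in their place "T_tool_cam" (4x4, takes a point from camera to tool coordinates, whose origin is the TCP and whose axes are the tool frame's). Camera axes: x right, y up, looking along -z (the intrinsics and any distortion apply to the point x, -y, -z); pixel columns grow to the right and rows downward; lengths in m; the calibration is good to about 2 mm. A picture is of the moment at which its call begins: read the wrist's pose just before it. get_calibration takes no time and is no camera call.
- hand_in(): hands the job in, once; it reports no verdict.
The state is a dict: "t": time; "joint_pos": joint angles; "joint_velocities": joint speeds; "joint_torque": joint torques, N m; "tcp_pos": TCP position; "eef_rot": TCP orientation; "ft_force": force on the tool from outside, world axes, zero at the start; "torque": the same for the moment, N m; "gripper_width": finger opening in m.
Only numpy, scipy, OpenCV 4.12 (cv2) and the standard library are available. Lean on these libraries where they do the work, as an engineer would, in place of code of your own. Each camera call takes 0.05 s, during which the arm holds its last target.

## Working session

There is one attempt and no reset: what is moved stays moved. The work goes in short steps, Python scripts to look and compute and a tool call to move; the robot and the scene stay as the last step left them, time stands still between calls to the robot, and variables do not carry over. Pictures are saved under pics/ and viewed, and the job is handed in when it is done.

Besides the shell and the picture viewer there is one more tool, called after "Emit:" as name(argument=value, ...), one argument or row to a line, values as JSON. drive_tool: Moves the arm, as the interface text tells. Its arguments: {"type":"object","properties":{"commands":{"type":"array"},"grip":{"type":"number"}},"required":["commands"]}

```bash
ls; mkdir -p pics; python3 - <<'E'
from cell import arm,cams
import cv2
s=arm.sense();print({k:(s[k] if k in('t','gripper_width') else [round(float(x),3) for x in s[k]]) for k in s}, arm.tip_reach)
for n in('scene','top','wrist'):
    im=cams.snapshot(n);cv2.imwrite(f'pics/{n}0.png',im);c=cams.get_calibration(n);print(n,c)
E
```

```text
pics
{'t': 0.0, 'joint_pos': [1.235, 0.492, 1.559, -0.0, 1.092, -0.106], 'joint_velocities': [0.001, -0.002, 0.001, -0.0, 0.001, 0.0], 'joint_torque': [-0.003, -61.263, -25.818, 0.069, 0.048, -0.0], 'tcp_pos': [0.142, 0.608, 0.19], 'eef_rot': [-0.702, 0.703, -0.081, 0.081], 'ft_force': [-0.004, -0.455, -0.7], 'torque': [-0.071, 0.02, -0.019], 'gripper_width': 0.09552046352862811} 0.008
scene {'fx': 352.2409448242681, 'fy': 352.2409448242681, 'cx': 252.26186737400835, 'cy': 193.1387207997946, 'k1': -0.11163567489382713, 'camera_from_world': array([[-0.47029993,  0.88239106,  0.01428295,  0.30900592],
       [-0.69798317, -0.38181995,  0.6058325 ,  0.35419027],
       [ 0.5400347 ,  0.27495372,  0.795464  , -1.03633236],
       [ 0.        ,  0.        ,  0.        ,  1.        ]])}
top {'fx': 370.4871438214115, 'fy': 370.4871438214115, 'cx': 261.06719034719094, 'cy': 191.54131818387117, 'k1': -0.0805949000972303, 'camera_from_world': array([[ 0.01249184, -0.99990955,  0.00498418, -0.03815587],
       [ 0.97248021,  0.01330862,  0.23260507, -0.592975  ],
       [-0.23265037,  0.00194136,  0.9725585 , -0.6518118 ],
       [ 0.        ,  0.        ,  0.        ,  1.        ]])}
wrist {'fx': 295.06551326327013, 'fy': 295.06551326327013, 'cx': 249.97446574095264, 'cy': 189.40777017386688, 'k1': -0.03988772294151081, 'T_tool_cam': array([[ 4.34596429e-04, -9.60114296e-01, -2.79607492e-01,
        -7.95068214e-02],
       [-7.08010953e-04,  2.79607153e-01, -9.60114232e-01,
        -1.93611459e-01],
       [ 9.99999655e-01,  6.15227384e-04, -5.58255167e-04,
         9.39375335e-04],
       [ 0.00000000e+00,  0.00000000e+00,  0.00000000e+00,
         1.00000000e+00]])}
```

View pics/scene0.png

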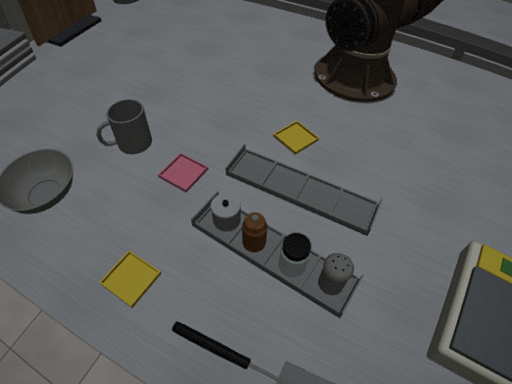

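View pics/top0.png

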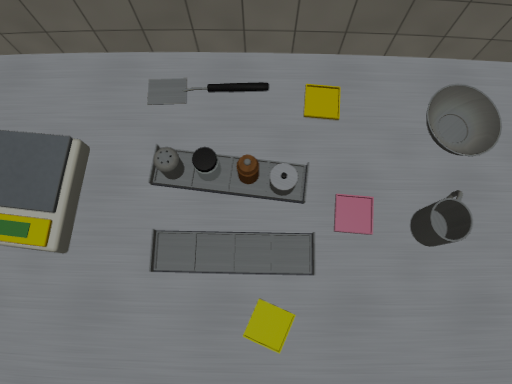

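```bash
python3 - <<'E'
import cv2
im=cv2.imread('pics/top0.png');cv2.imwrite('pics/top0c.png',cv2.resize(im[60:320,100:420],None,fx=2.3,fy=2.3,interpolation=cv2.INTER_CUBIC))
E
```

```text
(no output)
```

View pics/top0c.png

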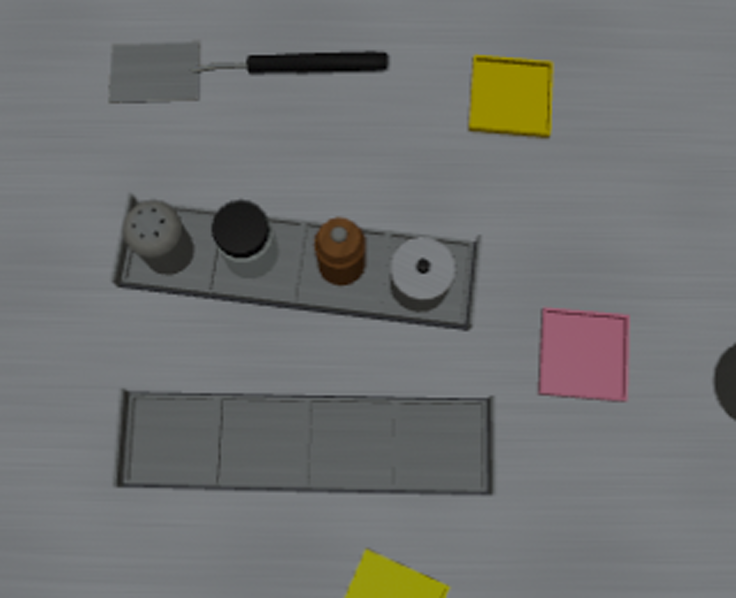

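```bash
cat > h.py <<'E'
import numpy as np,cv2
from scipy.spatial.transform import Rotation as R
from scipy.optimize import least_squares
def proj(c,P,T=None):
    T=c['camera_from_world'] if T is None else T
    P=np.atleast_2d(P);q=P@T[:3,:3].T+T[:3,3]
    a=q[:,0]/-q[:,2];b=-q[:,1]/-q[:,2];s=1+c['k1']*(a*a+b*b)
    return np.c_[c['cx']+c['fx']*a*s,c['cy']+c['fy']*b*s]
def back(c,uv,z,T=None):
    T=c['camera_from_world'] if T is None else T
    x=least_squares(lambda p:(proj(c,[p[0],p[1],z],T)[0]-uv),[0.6,0]).x
    return x
def rot(s): 
    q=s['eef_rot'];return R.from_quat([q[1],q[2],q[3],q[0]]).as_matrix()
def wristT(c,s):
    M=np.eye(4);M[:3,:3]=rot(s);M[:3,3]=s['tcp_pos'];return np.linalg.inv(M@c['T_tool_cam'])
def crop(im,x0,y0,x1,y1,f,name):
    cv2.imwrite(name,cv2.resize(im[y0:y1,x0:x1],None,fx=f,fy=f,interpolation=cv2.INTER_CUBIC))
E
python3 - <<'E'
from h import *
from cell import arm
print(rot(arm.sense()).round(3))
im=cv2.imread('pics/top0.png');im=cv2.convertScaleAbs(im,alpha=2)
crop(im,145,140,320,280,4.5,'pics/topA.png')
E
```

```text
[[ 0.974 -0.     0.228]
 [-0.228 -0.001  0.974]
 [-0.    -1.    -0.001]]
```

View pics/topA.png

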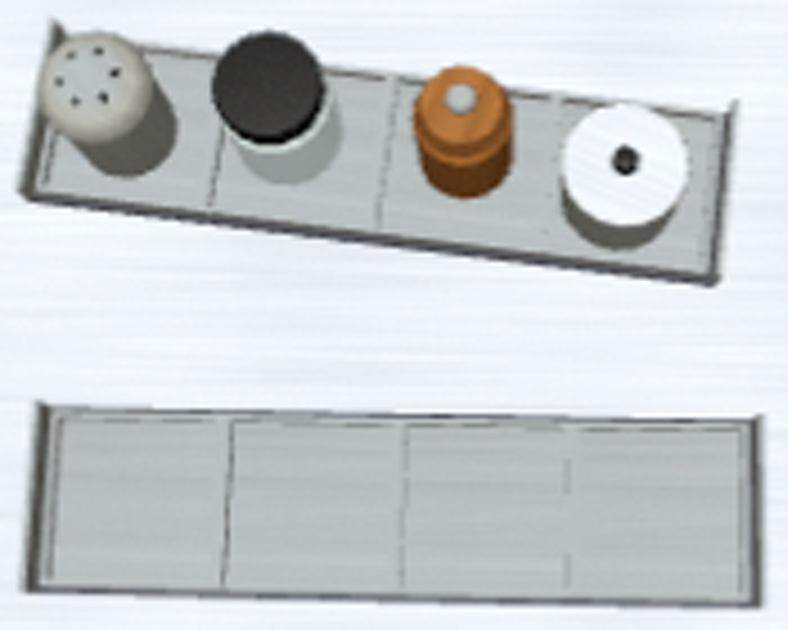

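```bash
cat > fit.py <<'E'
from h import *
from cell import cams
c=cams.get_calibration('top')
T=c['camera_from_world'];print('cam',-T[:3,:3].T@T[:3,3])
im=cv2.convertScaleAbs(cv2.imread('pics/top0.png'),alpha=2);f=4.5;o=np.array([145,140])
def px(l):return np.array(l,float)/f+o-0.4
def local(p,L):
    x,y,a=p;L=np.array(L,float);return np.c_[x+L[:,0]*np.cos(a)-L[:,1]*np.sin(a),y+L[:,0]*np.sin(a)+L[:,1]*np.cos(a),L[:,2]]
H=.043;E=.166
L=[[H,E,.025],[-H,E,.025],[H,-E,.025],[-H,-E,.025]]
big=cv2.resize(im[140:280,145:320],None,fx=f,fy=f,interpolation=cv2.INTER_CUBIC)
for name,pts in(('new',[(40,403),(25,592),(762,416),(760,606)]),('old',[(54,22),(24,196),(735,102),(716,282)])):
    r=least_squares(lambda p:(proj(c,local(p,L))-px(pts)).ravel(),[.55,0,0])
    print(name,r.x.round(4),r.fun.round(2));
    for z,col in((0.0,(0,0,255)),(.013,(255,0,0)),(.025,(0,200,0))):
        q=proj(c,local(r.x,[[H,E,z],[-H,E,z],[-H,-E,z],[H,-E,z]]));cv2.polylines(big,[((q-o+.4)*f).astype(int)],True,col)
    for y in(-.08,0,.08):
        q=proj(c,local(r.x,[[.04,y,.013],[-.04,y,.013]]));cv2.polylines(big,[((q-o+.4)*f).astype(int)],False,(255,0,255))
cv2.imwrite('pics/fit.png',big)
E
python3 fit.py
```

```text
cam [ 0.42548883 -0.02899534  0.77204428]
new [ 0.48    0.0253 -0.0046] [-1.62 -0.65 -1.63  0.25  1.1  -0.45  2.1   0.53]
old [ 0.6443  0.0378 -0.1115] [-1.06 -0.1  -2.21 -0.44  1.42  0.38  1.77 -0.17]
```

View pics/fit.png

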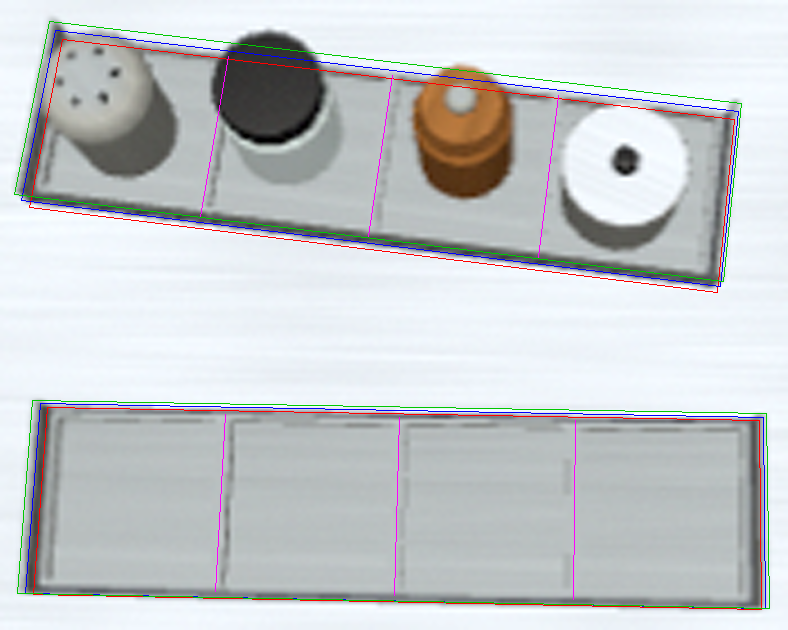

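```bash
cat > obj.py <<'E'
from h import *
from cell import cams
c=cams.get_calibration('top');o=np.array([145,140]);f=4.5
old=np.array([.6443,.0378]);a=-.1115;Rr=np.array([[np.cos(a),-np.sin(a)],[np.sin(a),np.cos(a)]])
for n,p,z in(('shaker',(97,83),.088),('jar',(269,88),.084),('mill',(460,96),.096),('tin',(625,159),.068)):
    w=back(c,np.array(p)/f+o-.4,z);print(n,w.round(4),'in old',(Rr.T@(w-old)).round(4))
im=cv2.convertScaleAbs(cv2.imread('pics/scene0.png'),alpha=2)
crop(im,180,135,390,320,3.8,'pics/sc.png')
E
python3 obj.py
```

```text
shaker [0.6537 0.1555] in old [-0.0037  0.118 ]
jar [0.6536 0.0812] in old [0.0044 0.0442]
mill [ 0.6471 -0.0023] in old [ 0.0072 -0.0396]
tin [ 0.6283 -0.0743] in old [-0.0035 -0.1132]
```

View pics/sc.png

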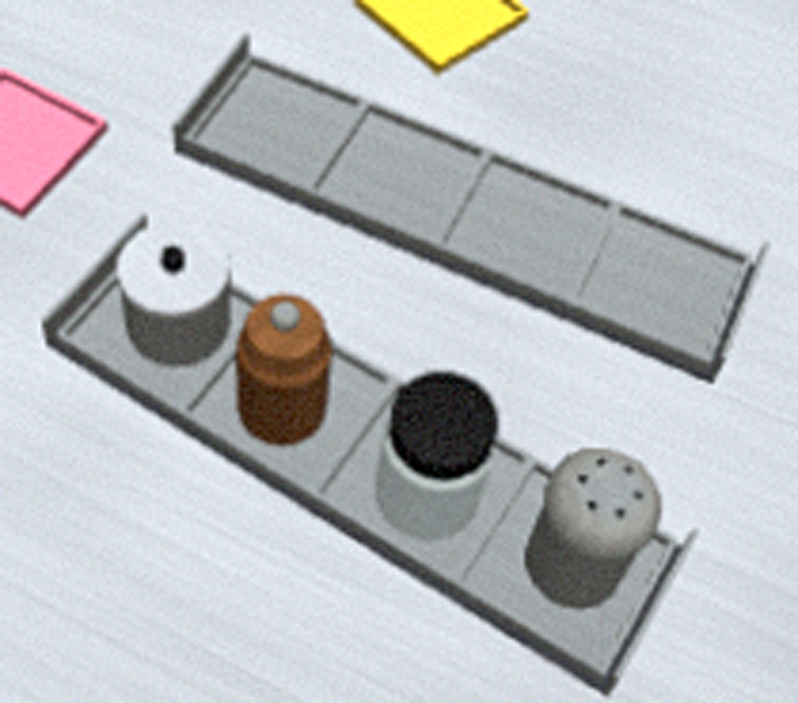

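```bash
cat > joint.py <<'E'
from h import *
from cell import cams
ct=cams.get_calibration('top');cs=cams.get_calibration('scene')
pt=lambda l:np.array(l,float)/4.5+[145,140]-.4
ps=lambda l:np.array(l,float)/3.8+[180,135]-.4
def local(p,L):
    x,y,a=p;L=np.array(L,float);return np.c_[x+L[:,0]*np.cos(a)-L[:,1]*np.sin(a),y+L[:,0]*np.sin(a)+L[:,1]*np.cos(a),L[:,2]]
H=.043;E=.166
Lt=[[H,E,.025],[-H,E,.025],[H,-E,.025],[-H,-E,.025]];Ls=[[H,-E,0],[H,E,0],[-H,-E,.025],[-H,E,.025]]
D={'new':([(40,403),(25,592),(762,416),(760,606)],[(179,150),(714,380),(248,38),(765,245)]),'old':([(54,22),(24,196),(735,102),(716,282)],[(47,342),(608,692),(145,218),(693,533)])}
F={}
for n,(a,b) in D.items():
    ft=lambda p:(proj(ct,local(p,Lt))-pt(a)).ravel();fs=lambda p:(proj(cs,local(p,Ls))-ps(b)).ravel()
    for m,g in(('top',ft),('scene',fs),('both',lambda p:np.r_[ft(p),fs(p)])):
        r=least_squares(g,[.55,0,0]);print(n,m,r.x.round(4),abs(r.fun).max().round(2))
    F[n]=r.x
for n,p,q,z in(('shaker',(97,83),(609,485),.087),('jar',(269,88),(443,425),.084),('mill',(460,96),(285,314),.095),('tin',(625,159),(173,258),.068)):
    A=back(ct,pt(p),z);B=back(cs,ps(q),z);w=(A+B)/2;x,y,a=F['old'];M=np.array([[np.cos(a),-np.sin(a)],[np.sin(a),np.cos(a)]])
    print(n,A.round(4),B.round(4),'old frame',(M.T@(w-[x,y])).round(4))
x,y,a=F['new']
for yy in(.12,.04,-.04,-.12):print(yy,local(F['new'],[[0,yy,0]])[0].round(4))
E
python3 joint.py
```

```text
new top [ 0.48    0.0253 -0.0046] 2.1
new scene [ 0.4812  0.0269 -0.0052] 1.8
new both [ 0.4804  0.026  -0.0053] 2.1
old top [ 0.6443  0.0378 -0.1115] 2.21
old scene [ 0.6479  0.0387 -0.1126] 1.86
old both [ 0.6461  0.0383 -0.113 ] 2.54
shaker [0.6541 0.1558] [0.6567 0.1605] old frame [-0.0043  0.1201]
jar [0.6536 0.0812] [0.6621 0.0849] old frame [0.0066 0.0458]
mill [ 0.6474 -0.0023] [ 0.6501 -0.0007] old frame [ 0.0071 -0.0392]
tin [ 0.6283 -0.0743] [ 0.6313 -0.0726] old frame [-0.0036 -0.1129]
0.12 [0.481 0.146 0.   ]
0.04 [0.4806 0.066  0.    ]
-0.04 [ 0.4801 -0.014   0.    ]
-0.12 [ 0.4797 -0.094   0.    ]
```

```bash
cat > plan.py <<'E'
# usage: plan.py x y z yaw_deg n   (yaw = world angle of tool z)
import sys
from h import *
from cell import arm
def plan(x,y,z,yaw,n):
    s=arm.sense();M=rot(s);p=np.array(s['tcp_pos']);w=np.degrees(np.arctan2(M[1,2],M[0,2]))
    d=(np.array([x,y,z])-p)/n;dw=(yaw-w+180)%360-180
    rows=[]
    for i in range(n):
        a=np.radians(w+dw*i/n);X=np.array([np.sin(a),-np.cos(a),0]);Z=np.array([np.cos(a),np.sin(a),0])
        rows.append([round(float(v),2) for v in (d@X/.05,-d[2]/.05,d@Z/.05,-dw/n/8)])
    print('tcp',p.round(4),'yaw',w.round(1),'t',round(s['t'],2),'w',round(s['gripper_width'],4),'F',np.round(s['ft_force'],1))
    print(rows)
if __name__=='__main__':
    v=list(map(float,sys.argv[1:]));plan(*v[:4],int(v[4]))
E
python3 plan.py .62 .20 .19 -5 18
```

```text
tcp [0.1423 0.6084 0.1905] yaw 76.8 t 0.15 w 0.0952 F [-0.2 -0.9 -0.3]
[[0.62, 0.0, -0.32, 0.57], [0.64, 0.0, -0.27, 0.57], [0.66, 0.0, -0.22, 0.57], [0.68, 0.0, -0.17, 0.57], [0.69, 0.0, -0.11, 0.57], [0.7, 0.0, -0.06, 0.57], [0.7, 0.0, -0.0, 0.57], [0.7, 0.0, 0.05, 0.57], [0.69, 0.0, 0.11, 0.57], [0.68, 0.0, 0.16, 0.57], [0.66, 0.0, 0.22, 0.57], [0.64, 0.0, 0.27, 0.57], [0.62, 0.0, 0.32, 0.57], [0.59, 0.0, 0.37, 0.57], [0.56, 0.0, 0.41, 0.57], [0.53, 0.0, 0.46, 0.57], [0.49, 0.0, 0.5, 0.57], [0.45, 0.0, 0.53, 0.57]]
```

Emit:
drive_tool(
  commands=[
    [0.62, 0, -0.32, 0.57],
    [0.64, 0, -0.27, 0.57],
    [0.66, 0, -0.22, 0.57],
    [0.68, 0, -0.17, 0.57],
    [0.69, 0, -0.11, 0.57],
    [0.7, 0, -0.06, 0.57],
    [0.7, 0, 0, 0.57],
    [0.7, 0, 0.05, 0.57],
    [0.69, 0, 0.11, 0.57],
    [0.68, 0, 0.16, 0.57],
    [0.66, 0, 0.22, 0.57],
    [0.64, 0, 0.27, 0.57],
  ],
  grip=-1,
)

```text
t: 1.35
tcp_pos: [0.4611, 0.3345, 0.1908]
eef_rot: [-0.586, 0.586, -0.396, 0.396]
ft_force: [-0.7, 1.3, 0.2]
gripper_width: 0.0955
```

Emit:
drive_tool(
  commands=[
    [0.62, 0, 0.32, 0.57],
    [0.59, 0, 0.37, 0.57],
    [0.56, 0, 0.41, 0.57],
    [0.53, 0, 0.46, 0.57],
    [0.49, 0, 0.5, 0.57],
    [0.45, 0, 0.53, 0.57],
    [0, 0, 0, 0],
  ],
)

```text
t: 2.05
tcp_pos: [0.6213, 0.1965, 0.1901]
eef_rot: [-0.475, 0.475, -0.524, 0.524]
ft_force: [-1.0, -0.5, 1.0]
gripper_width: 0.0951
```

```bash
python3 plan.py .655 .158 .19 -6 2; python3 - <<'E'
from h import *
from cell import arm,cams
s=arm.sense();im=cams.snapshot('wrist');cv2.imwrite('pics/w1raw.png',im)
crop(cv2.convertScaleAbs(im,alpha=1.8),0,0,512,384,1.5,'pics/w1.png')
c=cams.get_calibration('wrist');T=wristT(c,s)
for n,p in(('shaker',(.6555,.158,.09)),('jar',(.658,.083,.084)),('jarfloor',(.658,.083,.006)),('c+.12',(.481,.146,.006)),('c+.04',(.4806,.066,.006))):print(n,(proj(c,p,T)*1.5).round(0))
E
```

```text
tcp [0.6213 0.1965 0.1901] yaw -5.6 t 2.05 w 0.0951 F [-1.  -0.5  1. ]
[[0.35, 0.0, 0.37, 0.03], [0.35, 0.0, 0.37, 0.03]]
shaker [[429. 324.]]
jar [[437. 411.]]
jarfloor [[426. 365.]]
c+.12 [[228. 320.]]
c+.04 [[244. 397.]]
```

View pics/w1.png

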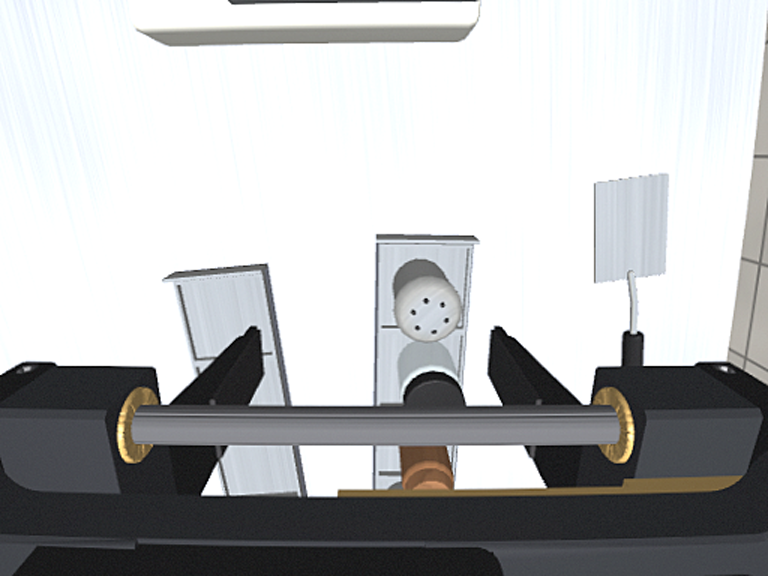

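```bash
python3 - <<'E'
from h import *
from cell import arm,cams
s=arm.sense();c=cams.get_calibration('wrist');T=wristT(c,s)
print('shaker',back(c,np.array([428,315])/1.5,.089,T))
# new rack plate top-outer corners far end & divider top
print('new plate corners',back(c,np.array([163,281])/1.5,.025,T),back(c,np.array([268,264])/1.5,.025,T))
print('old plate corners',back(c,np.array([376,235])/1.5,.025,T),back(c,np.array([477,237])/1.5,.025,T))
E
```

```text
shaker [0.65401951 0.1660565 ]
new plate corners [0.43757628 0.19337186] [0.529584   0.19951762]
old plate corners [0.62169607 0.21530355] [0.70406825 0.20595604]
```

```bash
python3 plan.py .655 .160 .19 -6 2; python3 plan.py .655 .160 .033 -6 4
```

```text
tcp [0.6198 0.1979 0.1902] yaw -5.4 t 2.1 w 0.0952 F [-1.3  0.6 -0.3]
[[0.34, 0.0, 0.39, 0.04], [0.34, 0.0, 0.39, 0.04]]
tcp [0.6198 0.1979 0.1902] yaw -5.4 t 2.1 w 0.0952 F [-1.3  0.6 -0.3]
[[0.17, 0.79, 0.19, 0.02], [0.17, 0.79, 0.19, 0.02], [0.17, 0.79, 0.19, 0.02], [0.17, 0.79, 0.19, 0.02]]
```

Emit:
drive_tool(
  commands=[
    [0.34, 0, 0.37, 0.03],
    [0.34, 0, 0.37, 0.03],
    [0, 0, 0, 0],
    [0, 0.6, 0, 0],
    [0, 0.6, 0, 0],
    [0, 0.6, 0, 0],
    [0, 0.6, 0, 0],
    [0, 0.4, 0, 0],
    [0, 0.34, 0, 0],
    [0, 0, 0, 0],
    [0, 0, 0, 0],
  ],
)

```text
t: 3.2
tcp_pos: [0.6521, 0.1629, 0.0344]
eef_rot: [0.475, -0.475, 0.524, -0.524]
ft_force: [0.3, -0.1, 0.3]
gripper_width: 0.0949
```

Emit:
drive_tool(
  commands=[
    [0, 0, 0, 0],
    [0, 0, 0, 0],
    [0, 0, 0, 0],
    [0, 0, 0, 0],
    [0, 0, 0, 0],
    [0, 0, 0, 0],
  ],
  grip=1,
)

```text
t: 3.8
tcp_pos: [0.6529, 0.1619, 0.0341]
eef_rot: [-0.475, 0.474, -0.524, 0.524]
ft_force: [0.7, -0.1, 0.5]
gripper_width: 0.0524
```

Emit:
drive_tool(
  commands=[
    [0, 0, 0, 0],
    [0, 0, 0, 0],
    [0, 0, 0, 0],
    [0, 0, 0, 0],
  ],
)

```text
t: 4.2
tcp_pos: [0.6529, 0.162, 0.0341]
eef_rot: [-0.475, 0.474, -0.524, 0.524]
ft_force: [1.3, -1.2, 1.0]
gripper_width: 0.0502
```

Emit:
drive_tool(
  commands=[
    [0, -0.3, 0, 0],
    [0, -0.5, 0, 0],
    [0, -0.6, 0, 0],
    [0, -0.6, 0, 0],
    [0, -0.4, 0, 0],
    [0, 0, 0, 0],
  ],
)

```text
t: 4.8
tcp_pos: [0.6535, 0.1622, 0.1575]
eef_rot: [-0.476, 0.473, -0.523, 0.525]
ft_force: [-0.3, 0.7, -1.7]
gripper_width: 0.0501
```

```bash
cat > look.py <<'E'
import sys
from h import *
from cell import arm,cams
n=sys.argv[1];a=[int(v) for v in sys.argv[3:7]] or [0,0,512,384]
im=cams.snapshot(n);cv2.imwrite('pics/'+sys.argv[2]+'_raw.png',im)
f=min(800/(a[2]-a[0]),600/(a[3]-a[1]));crop(cv2.convertScaleAbs(im,alpha=1.8),*a,f,'pics/'+sys.argv[2]+'.png');print('f',f)
E
python3 look.py scene s1 150 100 410 300; python3 plan.py .48 -.094 .155 -6 8
```

```text
f 3.0
tcp [0.6527 0.1621 0.1553] yaw -5.7 t 4.85 w 0.0497 F [-0.4  0.3 -2.3]
[[0.68, 0.0, -0.37, 0.0], [0.68, 0.0, -0.37, 0.0], [0.68, 0.0, -0.36, 0.0], [0.68, 0.0, -0.36, 0.0], [0.68, 0.0, -0.36, 0.0], [0.68, 0.0, -0.36, 0.0], [0.68, 0.0, -0.36, 0.0], [0.68, 0.0, -0.36, 0.0]]
```

View pics/s1.png

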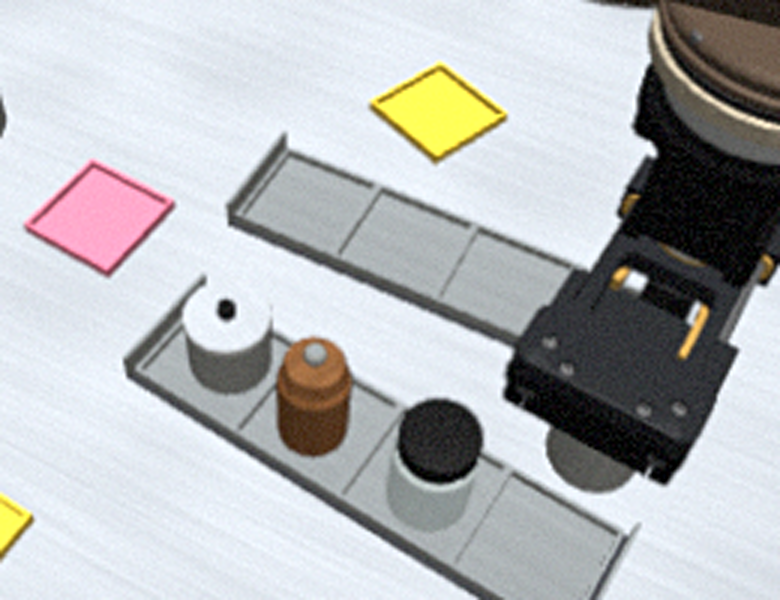

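Emit:
drive_tool(
  commands=[
    [0.4, 0, -0.2, 0],
    [0.68, 0, -0.36, 0],
    [0.7, 0, -0.38, 0],
    [0.7, 0, -0.38, 0],
    [0.7, 0, -0.38, 0],
    [0.7, 0, -0.38, 0],
    [0.7, 0, -0.38, 0],
    [0.5, 0, -0.28, 0],
    [0.36, 0, -0.18, 0],
    [0, 0, 0, 0],
    [0, 0, 0, 0],
  ],
)

```text
t: 5.95
tcp_pos: [0.4798, -0.094, 0.1532]
eef_rot: [0.474, -0.474, 0.525, -0.524]
ft_force: [0.3, -0.3, -1.7]
gripper_width: 0.05
```

```bash
python3 plan.py .48 -.094 .035 -6 4; python3 look.py wrist w2;python3 look.py scene s2 150 100 410 300
```

```text
tcp [ 0.4798 -0.094   0.1532] yaw -5.8 t 5.95 w 0.05 F [ 0.3 -0.3 -1.7]
[[-0.0, 0.59, 0.0, 0.01], [-0.0, 0.59, 0.0, 0.01], [-0.0, 0.59, 0.0, 0.01], [-0.0, 0.59, 0.0, 0.01]]
f 1.5625
f 3.0
```

View pics/w2.png

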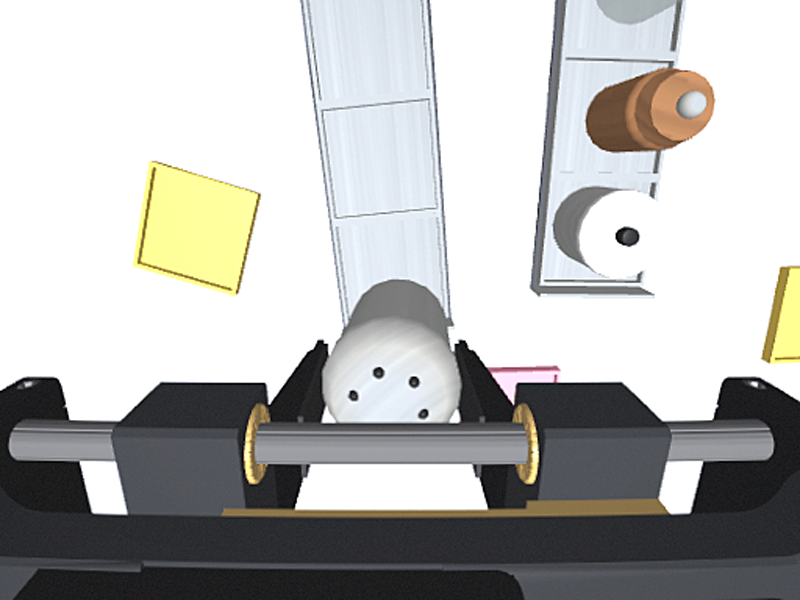

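View pics/s2.png

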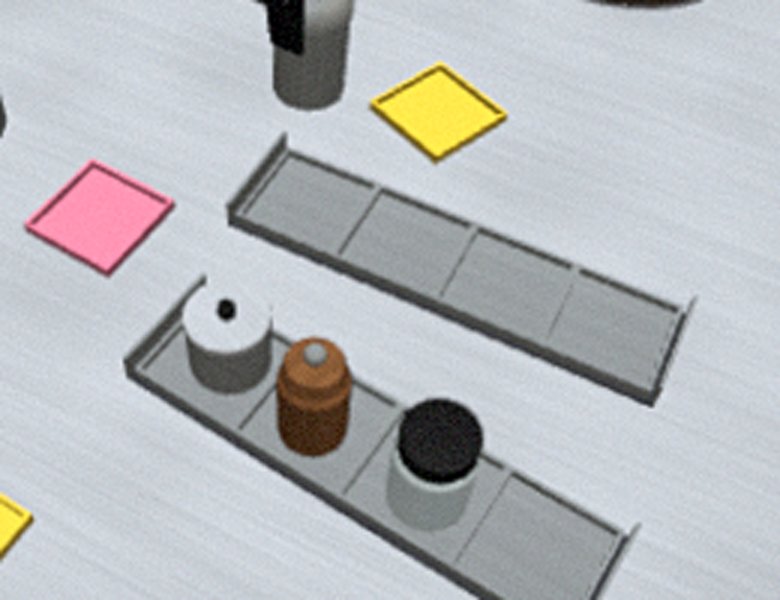

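```bash
python3 - <<'E'
from h import *
from cell import arm,cams
s=arm.sense();c=cams.get_calibration('wrist');T=wristT(c,s);f=1.5625
for p,z in(((332,218),.013),((440,209),.013),((321,109),.013),((431,98),.013),((628,236),.070),((691,104),.096)):print(p,back(c,(np.array(p)+.5)/f-.5,z,T).round(4))
# shaker circle dome center in gripper
print(proj(c,[.48,-.094,.153+.04-.034+.05],T)*f)
E
```

```text
(332, 218) [ 0.4418 -0.0477]
(440, 209) [ 0.5197 -0.0491]
(321, 109) [0.4441 0.0263]
(431, 98) [0.519  0.0257]
(628, 236) [ 0.6275 -0.0702]
(691, 104) [0.6454 0.0012]
[[390.4450786  411.35262022]]
```

Emit:
drive_tool(
  commands=[
    [0, 0.5, 0, 0],
    [0, 0.6, 0, 0],
    [0, 0.5, 0, 0],
    [0, 0.4, 0, 0],
    [0, 0.2, 0, 0],
    [0, 0.1, 0, 0],
    [0, 0, 0, 0],
    [0, 0, 0, 0],
  ],
)

```text
t: 6.85
tcp_pos: [0.4807, -0.094, 0.0395]
eef_rot: [-0.475, 0.474, -0.524, 0.525]
ft_force: [-0.4, -0.5, -2.6]
gripper_width: 0.0505
```

Emit:
drive_tool(
  commands=[
    [0, 0.05, 0, 0],
    [0, 0.03, 0, 0],
    [0, 0, 0, 0],
  ],
)

```text
t: 7.15
tcp_pos: [0.4803, -0.0941, 0.0351]
eef_rot: [-0.474, 0.474, -0.524, 0.524]
ft_force: [-0.1, -1.0, -2.1]
gripper_width: 0.0499
```

Emit:
drive_tool(
  commands=[
    [0, 0.02, 0, 0],
    [0, 0.02, 0, 0],
    [0, 0, 0, 0],
  ],
)

```text
t: 7.45
tcp_pos: [0.4806, -0.0943, 0.0338]
eef_rot: [-0.475, 0.474, -0.524, 0.525]
ft_force: [-1.3, 0.2, 12.8]
gripper_width: 0.0501
```

Contact. Release partly at first, then open fully and rise.

Emit:
drive_tool(
  commands=[
    [0, 0, 0, 0],
    [0, 0, 0, 0],
    [0, 0, 0, 0],
    [0, 0, 0, 0],
    [0, 0, 0, 0],
    [0, 0, 0, 0],
    [0, 0, 0, 0],
  ],
  grip=-1,
)

```text
t: 8.15
tcp_pos: [0.4802, -0.094, 0.0329]
eef_rot: [0.474, -0.474, 0.524, -0.524]
ft_force: [-0.1, -0.3, 0.2]
gripper_width: 0.0944
```

Emit:
drive_tool(
  commands=[
    [0, 0, 0, 0],
    [0, -0.4, 0, 0],
    [0, -0.6, 0, 0],
    [0, -0.7, 0, 0],
    [0, -0.7, 0, 0],
    [0, -0.5, 0, 0],
    [0, 0, 0, 0],
  ],
)

```text
t: 8.85
tcp_pos: [0.4814, -0.0945, 0.181]
eef_rot: [-0.475, 0.473, -0.523, 0.526]
ft_force: [-0.4, -0.3, -0.0]
gripper_width: 0.0951
```

```bash
python3 plan.py .65 .10 .175 -6 7; python3 plan.py .6585 .084 .175 -6 7
```

```text
tcp [ 0.4814 -0.0945  0.181 ] yaw -5.7 t 8.85 w 0.0951 F [-0.4 -0.3 -0. ]
[[-0.6, 0.02, 0.42, 0.01], [-0.6, 0.02, 0.42, 0.01], [-0.6, 0.02, 0.42, 0.01], [-0.6, 0.02, 0.42, 0.01], [-0.6, 0.02, 0.42, 0.01], [-0.6, 0.02, 0.42, 0.01], [-0.6, 0.02, 0.42, 0.01]]
tcp [ 0.4814 -0.0945  0.181 ] yaw -5.7 t 8.85 w 0.0951 F [-0.4 -0.3 -0. ]
[[-0.56, 0.02, 0.45, 0.01], [-0.56, 0.02, 0.45, 0.01], [-0.56, 0.02, 0.45, 0.01], [-0.56, 0.02, 0.45, 0.01], [-0.56, 0.02, 0.45, 0.01], [-0.56, 0.02, 0.45, 0.01], [-0.56, 0.02, 0.45, 0.01]]
```

Emit:
drive_tool(
  commands=[
    [-0.3, 0, 0.25, 0],
    [-0.6, 0, 0.48, 0],
    [-0.6, 0, 0.48, 0],
    [-0.6, 0, 0.48, 0],
    [-0.6, 0, 0.48, 0],
    [-0.6, 0, 0.48, 0],
    [-0.6, 0, 0.35, 0],
    [-0.1, 0, 0.15, 0],
    [0, 0, 0, 0],
    [0, 0, 0, 0],
  ],
)

```text
t: 9.85
tcp_pos: [0.6561, 0.0884, 0.1772]
eef_rot: [0.474, -0.475, 0.525, -0.524]
ft_force: [-0.6, -0.5, 0.5]
gripper_width: 0.0947
```

```bash
python3 plan.py .6585 .086 .033 -6 5; python3 look.py wrist w3; python3 look.py top t3 130 130 340 290
```

```text
tcp [0.6561 0.0884 0.1772] yaw -5.7 t 9.85 w 0.0947 F [-0.6 -0.5  0.5]
[[0.01, 0.58, 0.01, 0.01], [0.01, 0.58, 0.01, 0.01], [0.01, 0.58, 0.01, 0.01], [0.01, 0.58, 0.01, 0.01], [0.01, 0.58, 0.01, 0.01]]
f 1.5625
f 3.75
```

View pics/w3.png

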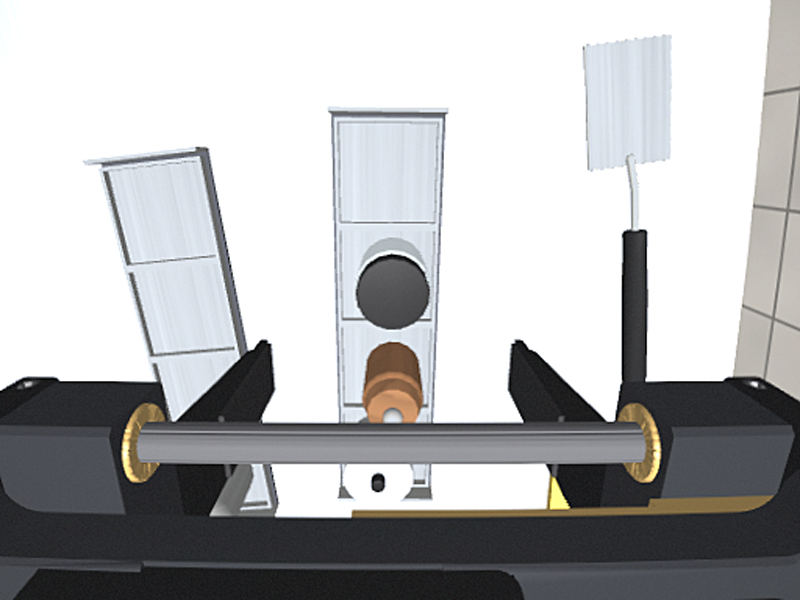

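View pics/t3.png

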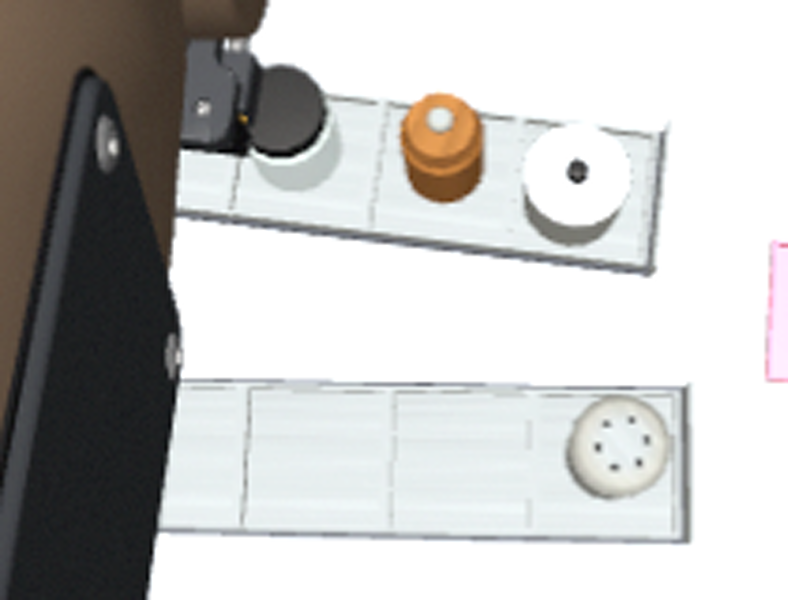

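```bash
python3 - <<'E'
from h import *
from cell import arm,cams
s=arm.sense();c=cams.get_calibration('wrist');T=wristT(c,s);f=1.5625
for n,p,z in(('jar',(393,291),.084),('mill',(392,416),.096),('tin',(377,481),.07),('oldplate',(331,109),.025),('',(447,109),.025)):print(n,back(c,(np.array(p)+.5)/f-.5,z,T).round(4))
ct=cams.get_calibration('top');print('shaker',back(ct,(np.array((622,443))+.5)/3.75-.5+[130,130],.089))
E
```

```text
jar [0.6572 0.088 ]
mill [0.648  0.0042]
tin [ 0.6291 -0.0671]
oldplate [0.6256 0.2085]
 [0.7069 0.2002]
shaker [ 0.4836929  -0.09485071]
```

Emit:
drive_tool(
  commands=[
    [0, 0.5, 0.02, 0],
    [0, 0.6, 0, 0],
    [0, 0.6, 0, 0],
    [0, 0.6, 0, 0],
    [0, 0.4, 0, 0],
    [0, 0.17, 0, 0],
    [0, 0, 0, 0],
    [0, 0, 0, 0],
  ],
)

```text
t: 10.75
tcp_pos: [0.6583, 0.0888, 0.0356]
eef_rot: [-0.475, 0.474, -0.524, 0.525]
ft_force: [-0.8, 0.2, 1.2]
gripper_width: 0.0951
```

Emit:
drive_tool(
  commands=[
    [0, 0, 0, 0],
    [0, 0, 0, 0],
    [0, 0, 0, 0],
    [0, 0, 0, 0],
    [0, 0, 0, 0],
    [0, 0, 0, 0],
    [0, 0, 0, 0],
    [0, 0, 0, 0],
    [0, 0, 0, 0],
    [0, 0, 0, 0],
  ],
  grip=1,
)

```text
t: 11.75
tcp_pos: [0.6578, 0.0891, 0.0344]
eef_rot: [0.474, -0.474, 0.524, -0.524]
ft_force: [-0.8, 0.1, 1.4]
gripper_width: 0.0497
```

Emit:
drive_tool(
  commands=[
    [0, -0.3, 0, 0],
    [0, -0.5, 0, 0],
    [0, -0.6, 0, 0],
    [0, -0.6, 0, 0],
    [0, -0.4, 0, 0],
    [0, 0, 0, 0],
  ],
)

```text
t: 12.35
tcp_pos: [0.6592, 0.0891, 0.1582]
eef_rot: [-0.476, 0.473, -0.523, 0.526]
ft_force: [-0.1, 0.1, -2.4]
gripper_width: 0.0501
```

```bash
python3 plan.py .4805 -.012 .155 -6 6
```

```text
tcp [0.6592 0.0891 0.1582] yaw -5.7 t 12.35 w 0.0501 F [-0.1  0.1 -2.4]
[[0.39, 0.01, -0.56, 0.01], [0.4, 0.01, -0.56, 0.01], [0.4, 0.01, -0.56, 0.01], [0.4, 0.01, -0.56, 0.01], [0.4, 0.01, -0.56, 0.01], [0.4, 0.01, -0.56, 0.01]]
```

```bash
python3 look.py wrist w4; python3 look.py scene s4 150 60 410 255
```

```text
f 1.5625
f 3.076923076923077
```

View pics/w4.png

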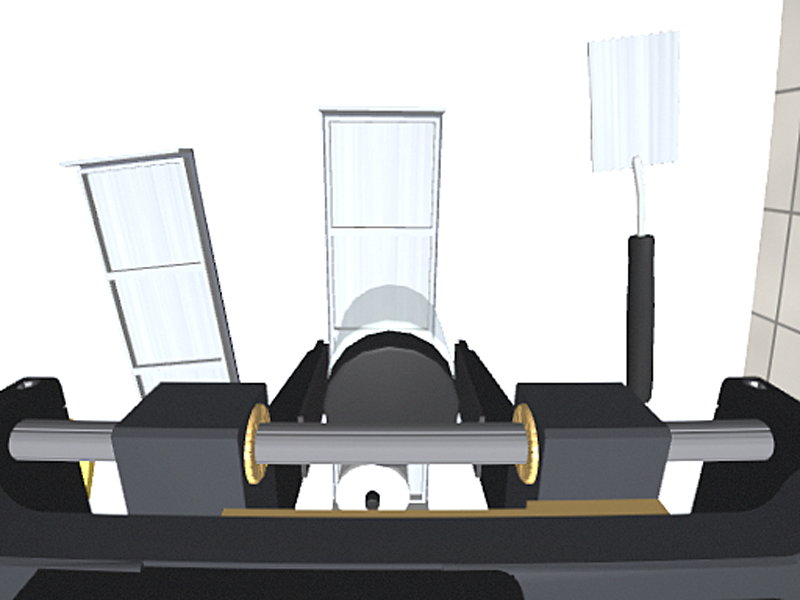

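View pics/s4.png

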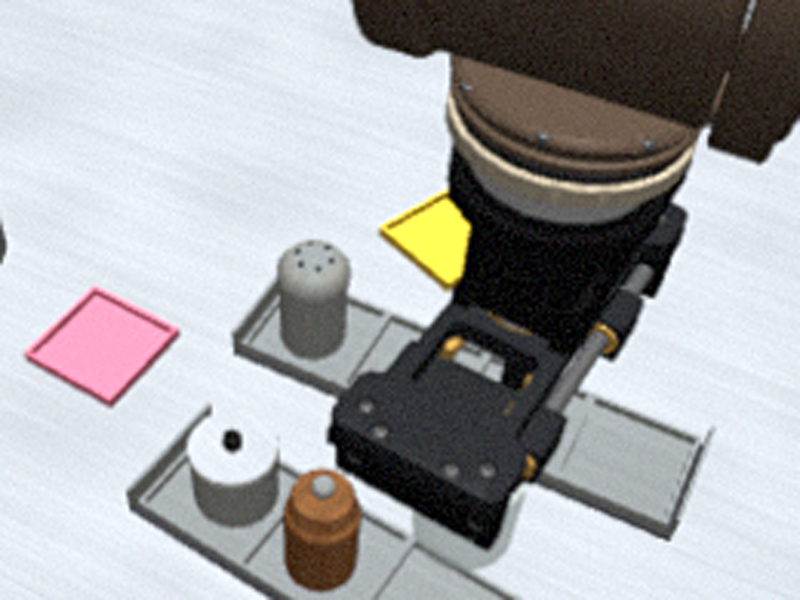

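Emit:
drive_tool(
  commands=[
    [0.2, 0, -0.3, 0],
    [0.4, 0, -0.56, 0],
    [0.42, 0, -0.6, 0],
    [0.42, 0, -0.6, 0],
    [0.42, 0, -0.6, 0],
    [0.32, 0, -0.44, 0],
    [0.2, 0, -0.28, 0],
    [0, 0, 0, 0],
    [0, 0, 0, 0],
  ],
)

```text
t: 13.35
tcp_pos: [0.478, -0.0124, 0.1539]
eef_rot: [0.474, -0.474, 0.525, -0.524]
ft_force: [-0.0, -0.1, -2.9]
gripper_width: 0.0501
```

Emit:
drive_tool(
  commands=[
    [0, 0.5, 0, 0],
    [0, 0.6, 0, 0],
    [0, 0.5, 0, 0],
    [0, 0.4, 0, 0],
    [0, 0.2, 0, 0],
    [0, 0.1, 0, 0],
    [0, 0, 0, 0],
    [0, 0, 0, 0],
  ],
)

```text
t: 14.15
tcp_pos: [0.4783, -0.0124, 0.04]
eef_rot: [-0.475, 0.474, -0.524, 0.525]
ft_force: [0.2, -0.4, -2.3]
gripper_width: 0.0498
```

Emit:
drive_tool(
  commands=[
    [0, 0.05, 0.04, 0],
    [0, 0.03, 0, 0],
    [0, 0.02, 0, 0],
    [0, 0, 0, 0],
  ],
)

```text
t: 14.55
tcp_pos: [0.4799, -0.0126, 0.0345]
eef_rot: [-0.474, 0.474, -0.524, 0.524]
ft_force: [-0.2, 0.0, -1.4]
gripper_width: 0.0499
```

Emit:
drive_tool(
  commands=[
    [0, 0.02, 0, 0],
    [0, 0, 0, 0],
  ],
)

```text
t: 14.75
tcp_pos: [0.4799, -0.0126, 0.0343]
eef_rot: [-0.475, 0.474, -0.524, 0.525]
ft_force: [-3.6, 0.6, 11.8]
gripper_width: 0.0502
```

Contact; release, rise and go to the mill (about .648, .001).

Emit:
drive_tool(
  commands=[
    [0, 0, 0, 0],
    [0, 0, 0, 0],
    [0, 0, 0, 0],
    [0, 0, 0, 0],
    [0, 0, 0, 0],
    [0, 0, 0, 0],
    [0, 0, 0, 0],
  ],
  grip=-1,
)

```text
t: 15.45
tcp_pos: [0.4798, -0.0126, 0.0334]
eef_rot: [0.474, -0.474, 0.524, -0.524]
ft_force: [0.4, -0.2, -0.4]
gripper_width: 0.0942
```

Emit:
drive_tool(
  commands=[
    [0, 0, 0, 0],
    [0, -0.4, 0, 0],
    [0, -0.6, 0, 0],
    [0, -0.7, 0, 0],
    [0, -0.7, 0, 0],
    [0, -0.5, 0, 0],
    [0, 0, 0, 0],
  ],
)

```text
t: 16.15
tcp_pos: [0.4811, -0.0128, 0.1814]
eef_rot: [-0.476, 0.473, -0.523, 0.526]
ft_force: [0.7, -0.5, -1.1]
gripper_width: 0.095
```

```bash
python3 plan.py .648 .003 .18 -6 5
```

```text
tcp [ 0.4811 -0.0128  0.1814] yaw -5.7 t 16.15 w 0.095 F [ 0.7 -0.5 -1.1]
[[-0.13, 0.01, 0.66, 0.01], [-0.13, 0.01, 0.66, 0.01], [-0.13, 0.01, 0.66, 0.01], [-0.13, 0.01, 0.66, 0.01], [-0.13, 0.01, 0.66, 0.01]]
```

Emit:
drive_tool(
  commands=[
    [-0.08, 0, 0.4, 0],
    [-0.13, 0, 0.66, 0],
    [-0.14, 0, 0.7, 0],
    [-0.14, 0, 0.7, 0],
    [-0.1, 0, 0.54, 0],
    [-0.06, 0, 0.3, 0],
    [0, 0, 0, 0],
    [0, 0, 0, 0],
  ],
)

```text
t: 16.95
tcp_pos: [0.6464, 0.0033, 0.1772]
eef_rot: [0.474, -0.475, 0.525, -0.524]
ft_force: [0.5, -0.5, 0.1]
gripper_width: 0.0952
```

```bash
python3 plan.py .648 .003 .034 -6 5; python3 look.py wrist w5; python3 look.py top t5 130 130 340 290
```

```text
tcp [0.6464 0.0033 0.1772] yaw -5.7 t 16.95 w 0.0952 F [ 0.5 -0.5  0.1]
[[0.0, 0.57, 0.01, 0.01], [0.0, 0.57, 0.01, 0.01], [0.0, 0.57, 0.01, 0.01], [0.0, 0.57, 0.01, 0.01], [0.0, 0.57, 0.01, 0.01]]
f 1.5625
f 3.75
```

View pics/w5.png

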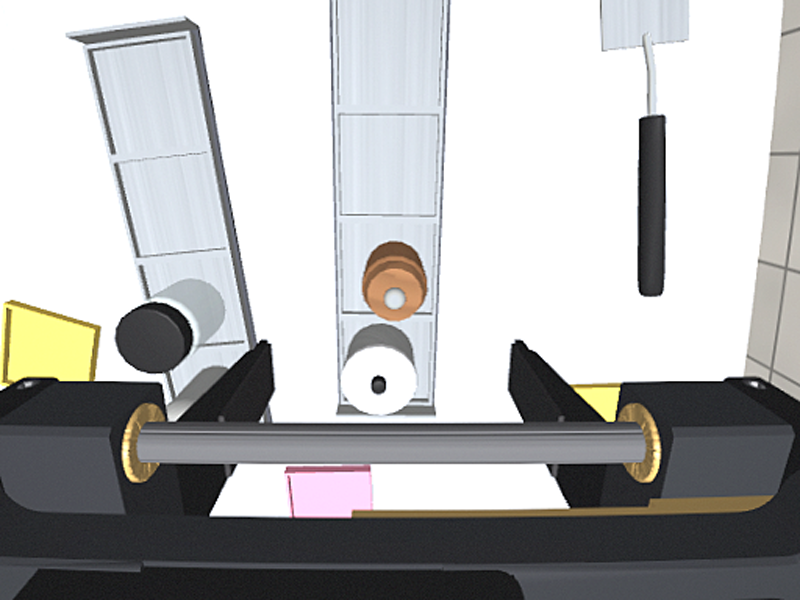

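View pics/t5.png

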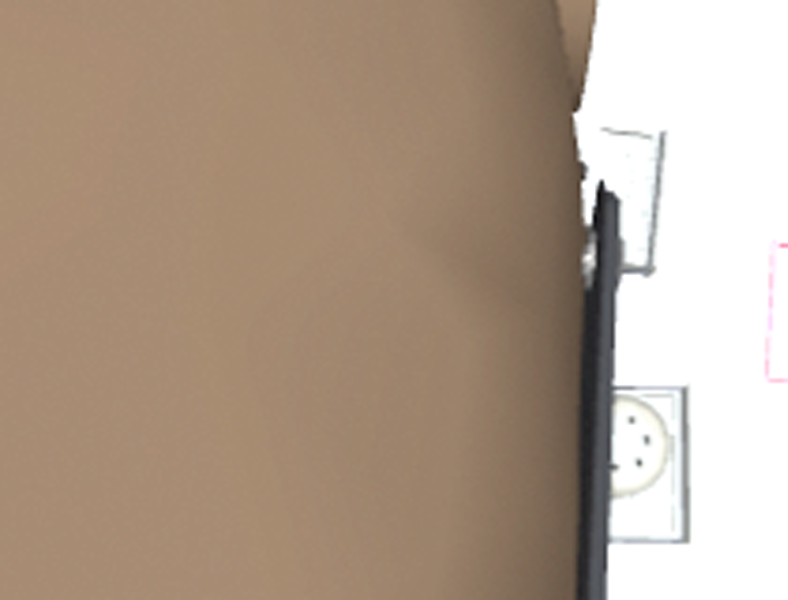

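Emit:
drive_tool(
  commands=[
    [0, 0.5, 0.03, 0],
    [0, 0.6, 0, 0],
    [0, 0.6, 0, 0],
    [0, 0.6, 0, 0],
    [0, 0.4, 0, 0],
    [0, 0.24, 0, 0],
    [0, 0, 0, 0],
    [0, 0, 0, 0],
  ],
)

```text
t: 17.85
tcp_pos: [0.649, 0.003, 0.0324]
eef_rot: [-0.475, 0.474, -0.524, 0.525]
ft_force: [0.2, 0.4, 0.7]
gripper_width: 0.0949
```

Emit:
drive_tool(
  commands=[
    [0, 0, 0, 0],
    [0, 0, 0, 0],
    [0, 0, 0, 0],
    [0, 0, 0, 0],
    [0, 0, 0, 0],
    [0, 0, 0, 0],
    [0, 0, 0, 0],
    [0, 0, 0, 0],
    [0, 0, 0, 0],
    [0, 0, 0, 0],
  ],
  grip=1,
)

```text
t: 18.85
tcp_pos: [0.6487, 0.0031, 0.0314]
eef_rot: [0.474, -0.474, 0.524, -0.524]
ft_force: [0.2, 0.3, 0.6]
gripper_width: 0.0449
```

Emit:
drive_tool(
  commands=[
    [0, -0.3, 0, 0],
    [0, -0.5, 0, 0],
    [0, -0.6, 0, 0],
    [0, -0.6, 0, 0],
    [0, -0.5, 0, 0],
    [0, 0, 0, 0],
  ],
)

```text
t: 19.45
tcp_pos: [0.6502, 0.003, 0.1609]
eef_rot: [-0.476, 0.473, -0.523, 0.526]
ft_force: [0.4, 0.4, -2.2]
gripper_width: 0.0452
```

```bash
python3 plan.py .4805 .069 .155 -6 6;python3 look.py wrist w6
```

```text
tcp [0.6502 0.003  0.1609] yaw -5.7 t 19.45 w 0.0452 F [ 0.4  0.4 -2.2]
[[-0.16, 0.02, -0.58, 0.01], [-0.16, 0.02, -0.58, 0.01], [-0.16, 0.02, -0.59, 0.01], [-0.16, 0.02, -0.59, 0.01], [-0.16, 0.02, -0.59, 0.01], [-0.16, 0.02, -0.59, 0.01]]
f 1.5625
```

View pics/w6.png

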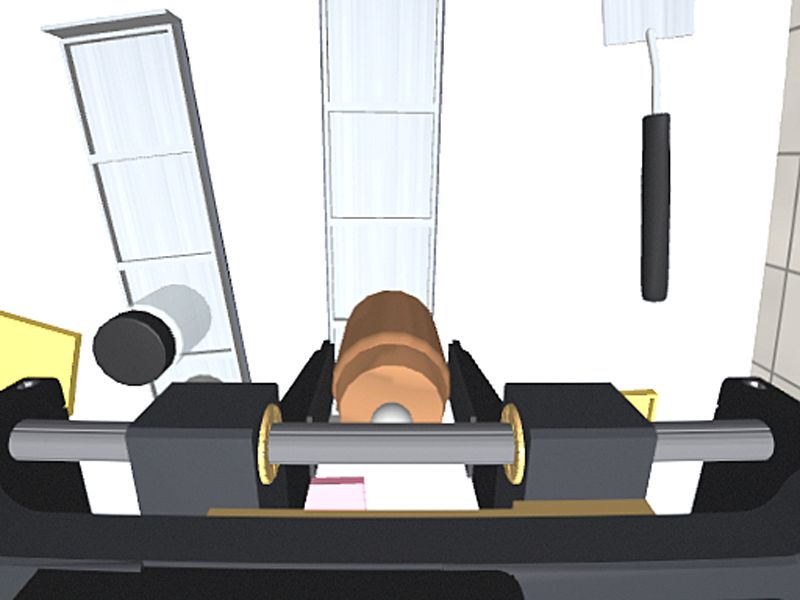

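Emit:
drive_tool(
  commands=[
    [-0.08, 0, -0.3, 0],
    [-0.16, 0, -0.6, 0],
    [-0.16, 0, -0.6, 0],
    [-0.16, 0, -0.6, 0],
    [-0.16, 0, -0.6, 0],
    [-0.14, 0, -0.5, 0],
    [-0.08, 0, -0.28, 0],
    [0, 0, 0, 0],
    [0, 0, 0, 0],
  ],
)

```text
t: 20.4
tcp_pos: [0.4811, 0.0671, 0.1563]
eef_rot: [-0.475, 0.474, -0.524, 0.524]
ft_force: [0.6, 0.2, -1.5]
gripper_width: 0.0449
```

Emit:
drive_tool(
  commands=[
    [0, 0.5, 0, 0],
    [0, 0.6, 0, 0],
    [0, 0.5, 0, 0],
    [0, 0.4, 0, 0],
    [0, 0.2, 0, 0],
    [0, 0.15, 0, 0],
    [0, 0, 0, 0],
    [0, 0, 0, 0],
  ],
)

```text
t: 21.2
tcp_pos: [0.4808, 0.0672, 0.0394]
eef_rot: [-0.475, 0.474, -0.524, 0.525]
ft_force: [-0.1, -0.0, -1.7]
gripper_width: 0.0451
```

Emit:
drive_tool(
  commands=[
    [-0.02, 0.06, 0, 0],
    [0, 0.06, 0, 0],
    [0, 0.02, 0, 0],
    [0, 0, 0, 0],
    [0, 0, 0, 0],
  ],
)

```text
t: 21.7
tcp_pos: [0.4804, 0.0682, 0.032]
eef_rot: [0.474, -0.474, 0.524, -0.524]
ft_force: [0.5, 0.5, -1.9]
gripper_width: 0.0451
```

Emit:
drive_tool(
  commands=[
    [0, 0.02, 0, 0],
    [0, 0, 0, 0],
  ],
)

```text
t: 21.9
tcp_pos: [0.4805, 0.0682, 0.0313]
eef_rot: [-0.475, 0.474, -0.524, 0.524]
ft_force: [-2.2, 0.3, 4.5]
gripper_width: 0.0451
```

Emit:
drive_tool(
  commands=[
    [0, 0, 0, 0],
    [0, 0, 0, 0],
    [0, 0, 0, 0],
    [0, 0, 0, 0],
    [0, 0, 0, 0],
    [0, 0, 0, 0],
    [0, 0, 0, 0],
    [0, 0, 0, 0],
  ],
  grip=-1,
)

```text
t: 22.7
tcp_pos: [0.4804, 0.0682, 0.0309]
eef_rot: [0.474, -0.474, 0.524, -0.524]
ft_force: [0.4, 0.1, 0.3]
gripper_width: 0.0942
```

Emit:
drive_tool(
  commands=[
    [0, 0, 0, 0],
    [0, -0.4, 0, 0],
    [0, -0.6, 0, 0],
    [0, -0.7, 0, 0],
    [0, -0.7, 0, 0],
    [0, -0.5, 0, 0],
    [0, 0, 0, 0],
  ],
)

```text
t: 23.4
tcp_pos: [0.4817, 0.0683, 0.179]
eef_rot: [-0.476, 0.473, -0.523, 0.526]
ft_force: [0.7, -0.3, -0.8]
gripper_width: 0.095
```

```bash
python3 plan.py .629 -.070 .18 -6 6
```

```text
tcp [0.4817 0.0683 0.179 ] yaw -5.7 t 23.4 w 0.095 F [ 0.7 -0.3 -0.8]
[[0.41, -0.0, 0.53, 0.01], [0.41, -0.0, 0.53, 0.01], [0.41, -0.0, 0.54, 0.01], [0.41, -0.0, 0.54, 0.01], [0.41, -0.0, 0.54, 0.01], [0.41, -0.0, 0.54, 0.01]]
```

Emit:
drive_tool(
  commands=[
    [0.2, 0, 0.3, 0],
    [0.41, 0, 0.54, 0],
    [0.45, 0, 0.58, 0],
    [0.45, 0, 0.58, 0],
    [0.45, 0, 0.58, 0],
    [0.3, 0, 0.38, 0],
    [0.2, 0, 0.26, 0],
    [0, 0, 0, 0],
    [0, 0, 0, 0],
  ],
)

```text
t: 24.3
tcp_pos: [0.6279, -0.0706, 0.1744]
eef_rot: [0.474, -0.475, 0.525, -0.524]
ft_force: [-0.5, 0.5, 0.3]
gripper_width: 0.095
```

```bash
python3 plan.py .63 -.070 .028 -6 5; python3 look.py wrist w7; python3 - <<'E'
from h import *
E
```

```text
tcp [ 0.6279 -0.0706  0.1744] yaw -5.8 t 24.3 w 0.095 F [-0.5  0.5  0.3]
[[-0.0, 0.59, 0.01, 0.01], [-0.0, 0.59, 0.01, 0.01], [-0.0, 0.59, 0.01, 0.01], [-0.0, 0.59, 0.01, 0.01], [-0.0, 0.59, 0.01, 0.01]]
f 1.5625
```

View pics/w7.png

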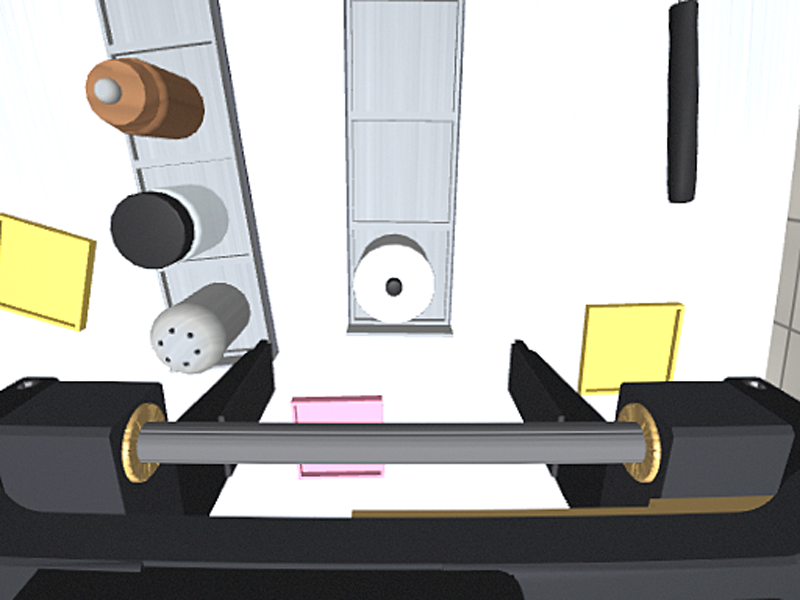

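Emit:
drive_tool(
  commands=[
    [0, 0.5, 0.03, 0],
    [0, 0.6, 0, 0],
    [0, 0.6, 0, 0],
    [0, 0.6, 0, 0],
    [0, 0.4, 0, 0],
    [0, 0.23, 0, 0],
    [0, 0, 0, 0],
    [0, 0, 0, 0],
  ],
)

```text
t: 25.15
tcp_pos: [0.6301, -0.0702, 0.0302]
eef_rot: [-0.475, 0.474, -0.524, 0.525]
ft_force: [0.5, -0.2, 0.4]
gripper_width: 0.0955
```

Emit:
drive_tool(
  commands=[
    [0, 0, 0, 0],
    [0, 0, 0, 0],
    [0, 0, 0, 0],
    [0, 0, 0, 0],
    [0, 0, 0, 0],
    [0, 0, 0, 0],
    [0, 0, 0, 0],
    [0, 0, 0, 0],
    [0, 0, 0, 0],
    [0, 0, 0, 0],
  ],
  grip=1,
)

```text
t: 26.15
tcp_pos: [0.6299, -0.0704, 0.0295]
eef_rot: [-0.474, 0.474, -0.524, 0.524]
ft_force: [-1.1, -0.6, 3.0]
gripper_width: 0.0555
```

Emit:
drive_tool(
  commands=[
    [0, -0.3, 0, 0],
    [0, -0.5, 0, 0],
    [0, -0.6, 0, 0],
    [0, -0.6, 0, 0],
    [0, -0.6, 0, 0],
    [0, -0.1, 0, 0],
    [0, 0, 0, 0],
  ],
)

```text
t: 26.85
tcp_pos: [0.6299, -0.0704, 0.1653]
eef_rot: [-0.475, 0.474, -0.524, 0.525]
ft_force: [0.5, -0.4, -1.7]
gripper_width: 0.0559
```

```bash
python3 plan.py .481 .149 .155 -6 8;python3 look.py wrist w8
```

```text
tcp [ 0.6299 -0.0704  0.1653] yaw -5.7 t 26.85 w 0.0559 F [ 0.5 -0.4 -1.7]
[[-0.51, 0.03, -0.43, 0.0], [-0.51, 0.03, -0.43, 0.0], [-0.51, 0.03, -0.43, 0.0], [-0.51, 0.03, -0.43, 0.0], [-0.51, 0.03, -0.43, 0.0], [-0.51, 0.03, -0.43, 0.0], [-0.51, 0.03, -0.43, 0.0], [-0.51, 0.03, -0.43, 0.0]]
f 1.5625
```

View pics/w8.png

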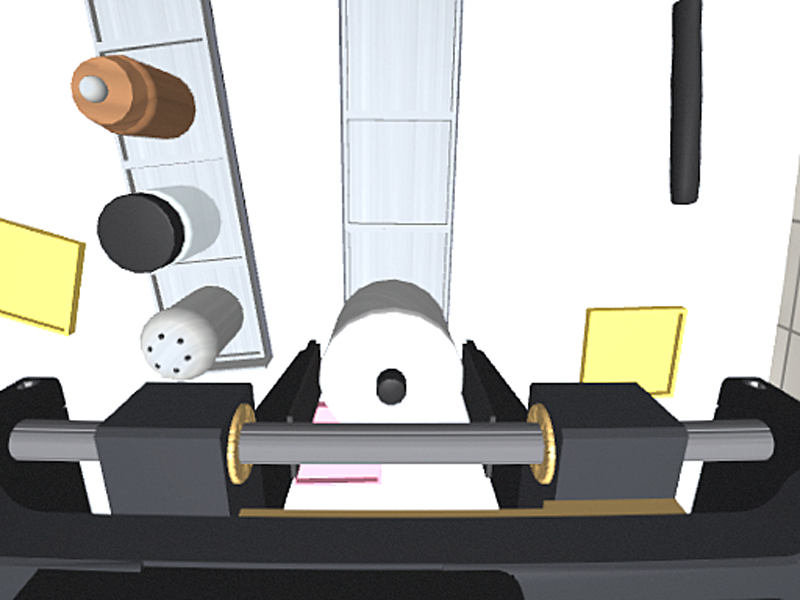

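Emit:
drive_tool(
  commands=[
    [-0.3, 0, -0.25, 0],
    [-0.55, 0, -0.46, 0],
    [-0.6, 0, -0.5, 0],
    [-0.6, 0, -0.5, 0],
    [-0.6, 0, -0.5, 0],
    [-0.6, 0, -0.5, 0],
    [-0.45, 0, -0.39, 0],
    [-0.26, 0, -0.23, 0],
    [-0.12, 0, -0.11, 0],
    [0, 0, 0, 0],
    [0, 0, 0, 0],
  ],
)

```text
t: 28.0
tcp_pos: [0.4794, 0.1493, 0.1639]
eef_rot: [0.474, -0.475, 0.524, -0.524]
ft_force: [0.2, 1.2, -1.9]
gripper_width: 0.0557
```

```bash
python3 plan.py .481 .149 .03 -6 8;python3 look.py wrist w9
```

```text
tcp [0.4794 0.1493 0.1639] yaw -5.7 t 28.0 w 0.0557 F [ 0.2  1.2 -1.9]
[[0.0, 0.33, 0.0, 0.0], [0.0, 0.33, 0.0, 0.0], [0.0, 0.33, 0.0, 0.0], [0.0, 0.33, 0.0, 0.0], [0.0, 0.33, 0.0, 0.0], [0.0, 0.33, 0.0, 0.0], [0.0, 0.33, 0.0, 0.0], [0.0, 0.33, 0.0, 0.0]]
f 1.5625
```

View pics/w9.png

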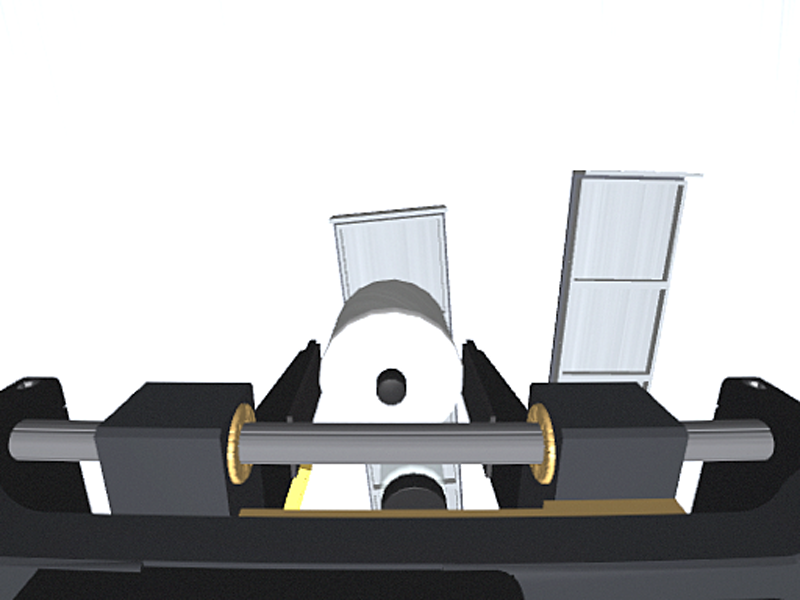

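```bash
python3 - <<'E'
from h import *
from cell import arm,cams
s=arm.sense();c=cams.get_calibration('wrist');T=wristT(c,s);f=1.5625
for p,z in(((331,217),.025),((445,206),.025),((391,386),.164-.030+.070)):print(back(c,(np.array(p)+.5)/f-.5,z,T).round(4))
E
```

```text
[0.4406 0.1957]
[0.5225 0.1953]
[0.4794 0.1501]
```

Emit:
drive_tool(
  commands=[
    [0, 0.5, 0.03, 0],
    [0, 0.6, 0, 0],
    [0, 0.6, 0, 0],
    [0, 0.4, 0, 0],
    [0, 0.25, 0, 0],
    [0, 0.15, 0, 0],
    [0, 0.06, 0, 0],
    [0, 0, 0, 0],
    [0, 0, 0, 0],
  ],
)

```text
t: 28.95
tcp_pos: [0.4809, 0.1495, 0.0369]
eef_rot: [-0.475, 0.474, -0.524, 0.525]
ft_force: [0.6, -0.8, -2.2]
gripper_width: 0.0557
```

Emit:
drive_tool(
  commands=[
    [0, 0.05, 0, 0],
    [0, 0.05, 0, 0],
    [0, 0.02, 0, 0],
    [0, 0, 0, 0],
    [0, 0, 0, 0],
  ],
)

```text
t: 29.45
tcp_pos: [0.4805, 0.1496, 0.0305]
eef_rot: [0.474, -0.474, 0.524, -0.524]
ft_force: [-0.0, -0.8, -1.8]
gripper_width: 0.056
```

Emit:
drive_tool(
  commands=[
    [0, 0.02, 0, 0],
    [0, 0, 0, 0],
  ],
)

```text
t: 29.65
tcp_pos: [0.4806, 0.1496, 0.0295]
eef_rot: [-0.475, 0.474, -0.524, 0.524]
ft_force: [-0.1, 0.3, -0.5]
gripper_width: 0.056
```

Emit:
drive_tool(
  commands=[
    [0, 0.01, 0, 0],
    [0, 0, 0, 0],
  ],
)

```text
t: 29.85
tcp_pos: [0.4807, 0.1497, 0.0295]
eef_rot: [-0.475, 0.474, -0.524, 0.524]
ft_force: [-1.7, -0.8, 6.9]
gripper_width: 0.0559
```

Contact; release, rise, and back away for the final check.

Emit:
drive_tool(
  commands=[
    [0, 0, 0, 0],
    [0, 0, 0, 0],
    [0, 0, 0, 0],
    [0, 0, 0, 0],
    [0, 0, 0, 0],
    [0, 0, 0, 0],
    [0, 0, 0, 0],
    [0, 0, 0, 0],
  ],
  grip=-1,
)

```text
t: 30.65
tcp_pos: [0.4805, 0.1496, 0.0289]
eef_rot: [0.474, -0.474, 0.524, -0.524]
ft_force: [0.9, 0.5, -0.3]
gripper_width: 0.095
```

Emit:
drive_tool(
  commands=[
    [0, 0, 0, 0],
    [0, -0.4, 0, 0],
    [0, -0.6, 0, 0],
    [0, -0.7, 0, 0],
    [0, -0.7, 0, 0],
    [0, -0.5, 0, 0],
    [0, 0, 0, 0],
  ],
)

```text
t: 31.35
tcp_pos: [0.4818, 0.1499, 0.1771]
eef_rot: [-0.476, 0.473, -0.523, 0.525]
ft_force: [0.5, 0.4, -0.5]
gripper_width: 0.0948
```

Emit:
drive_tool(
  commands=[
    [-0.6, 0, 0, 0],
    [-0.8, 0, 0, 0],
    [-0.8, 0, 0, 0],
    [-0.8, 0, 0, 0],
    [-0.8, 0, 0, 0],
    [-0.8, 0, 0, 0],
    [-0.6, 0, 0, 0],
    [0, 0, 0, 0],
    [0, 0, 0, 0],
  ],
)

```text
t: 32.25
tcp_pos: [0.5058, 0.4083, 0.1725]
eef_rot: [0.474, -0.475, 0.524, -0.524]
ft_force: [0.6, -0.4, -0.2]
gripper_width: 0.0951
```

```bash
python3 look.py scene s9 150 100 410 300; python3 look.py top t9 130 130 340 290
```

```text
f 3.0
f 3.75
```

View pics/s9.png

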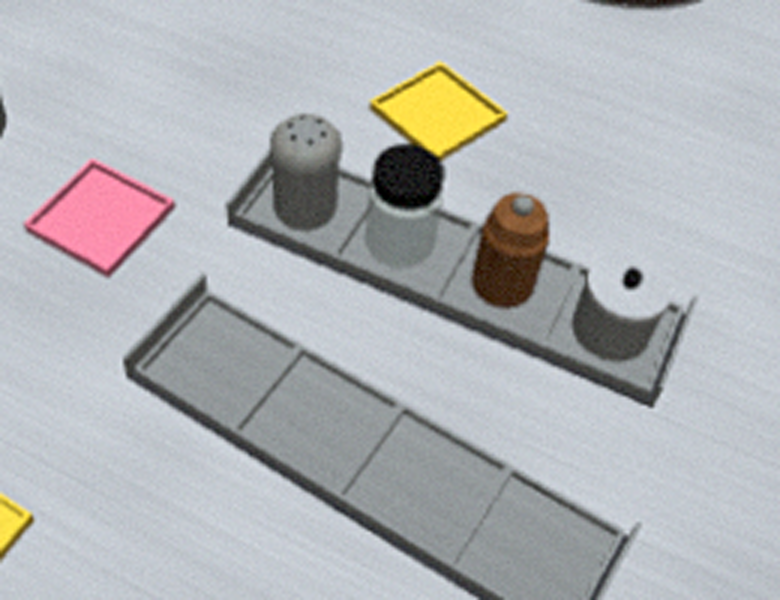

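View pics/t9.png

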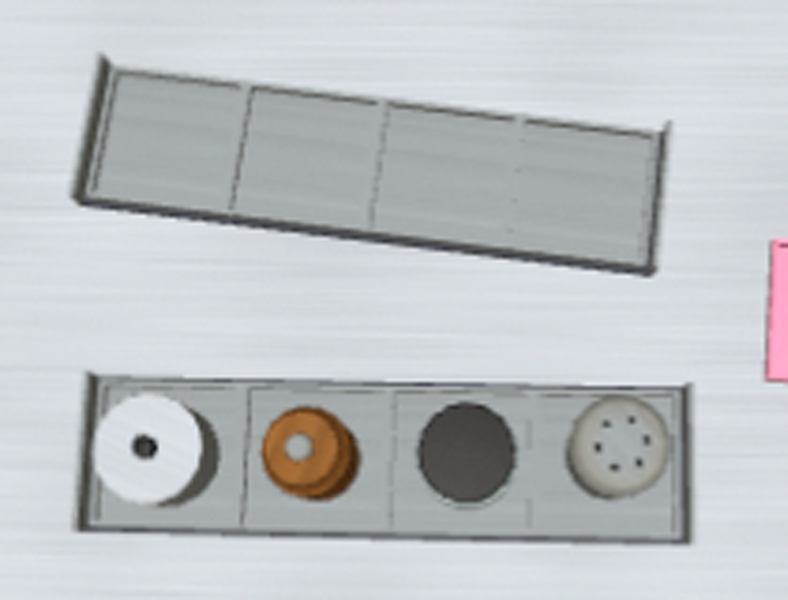

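All four stand centred in their cells. Numeric check, then hand in.

```bash
python3 - <<'E'
from h import *
from cell import cams,hand_in
ct=cams.get_calibration('top');cs=cams.get_calibration('scene')
for n,p,q,z,y in(('tin',(144,447),(632,278),.069,.12),('mill',(298,446),(522,206),.096,.04),('jar',(466,453),(408,177),.084,-.04),('shaker',(621,443),(307,128),.089,-.12)):
    A=back(ct,(np.array(p)+.5)/3.75-.5+[130,130],z);B=back(cs,(np.array(q)+.5)/3-.5+[150,100],z)
    w=(A+B)/2-[.4804,.026];a=-.0053;print(n,A.round(4),B.round(4),'err in rack mm',((w@np.array([[np.cos(a),-np.sin(a)],[np.sin(a),np.cos(a)]])-[0,y])*1000).round(1))
print(hand_in())
E
```

```text
tin [0.4798 0.1442] [0.4852 0.146 ] err in rack mm [ 1.5 -0.9]
mill [0.4795 0.0626] [0.4866 0.0645] err in rack mm [ 2.5 -2.4]
jar [ 0.4783 -0.0186] [ 0.4887 -0.0147] err in rack mm [ 3.3 -2.6]
shaker [ 0.4837 -0.0944] [ 0.4849 -0.0938] err in rack mm [ 4.5 -0.1]
the job is handed in; nothing more can be done
None
```

I moved all four seasonings into the near rack in reverse order and handed the job in at about 32 s of the 96 s allowed. From the robot's left the new row is tin, mill, jar, shaker. Each was lowered until the force reading showed contact with the cell floor, then released, and the arm was moved clear.

- **Final check:** the scene and top pictures show all four upright, one in each cell. I measured their centres within about 5 mm of the cell centres along both rack axes; the limit is 18 mm.
- **What disagreed:** the top and scene cameras differed by up to 10 mm in x on the jar. The wrist camera read about 3 mm more in y than the other two, sometimes up to about 8 mm. I used values in between, still well inside the limit.
- **Unexplained reading:** the gripper read about 50 mm on the jar, whose body is 52 mm, and about 50 mm on the shaker, whose body is 48 mm. The jar may have been held by its cap. Both held without trouble and landed upright.
- **Judging:** the hand-in gave no verdict.

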